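Clamp a framed picture in a display stand by the star knob under its top

TASK

Stand the small framed picture upright in the display stand, between the jaw and the back rest and centred along them, and let go of it. Then turn the star knob under the stand's top clockwise (seen from above) until the jaw holds the picture firmly, without overtightening it: free, the knob takes about 9 N at the end of an arm; it is right at about 12 to 15 N, and 18 N cracks the frame. Work the jaw only by its knob, leave the other goods where they are, and let go of everything at the end.

Things in the scene. Friction and masses are not known exactly. Their poses are not given: they have to be found in the camera images.
- picture: the small picture in a dark wooden frame, a solid panel 90 mm wide (its x), 20 mm thick (its y) and 120 mm high (its z), about 0.25 kg; loose, standing upright on its lower edge on the table. Origin: centre of its lower edge. Front and back look alike and either may face the jaw
- stand: the wooden display stand, fixed to the table: a plank 240 x 240 mm, 14 mm thick, its top 78 mm and underside 64 mm above the table, on two cheeks (18 mm thick, at x = +-111 mm, from y = -50 to +120 mm). Origin: on the table under the plank's centre. On the plank a back rest and a jaw face each other along y; the star knob hangs under the plank's -y edge (y = -120 mm)
- seat (a point): where to set down the centre of the picture's lower edge, its width along the stand's x: on the plank's top, at stand x = 0, y = +32.5 mm, z = 78 mm. Along x the picture's centre must stay within about 20 mm of it. The upright back rest (100 mm wide in x, 45 mm high, it does not give) stands beyond it: its flat face looks to -y and lies somewhere between y = +48 and +56 mm, differently each time
- jaw: the moving jaw, a rubber-faced wooden block 70 mm wide (x), 18 mm thick, its top 40 mm above the plank. Origin: in the rubber face at the plank's top. The face looks to the stand's +y, starts at stand y = 12 to 17 mm and moves 18 mm to +y per radian of the knob; it gives about 1 mm per 8 N. Right is a squeeze of 7 to 25 N; above 30 N the frame cracks. It stays where the knob leaves it
- hub (a point): centre of the star knob, on its vertical axis, 42 mm above the table, at stand x = 0, y = -108 mm (12 mm inside the plank's edge). The hub is 32 mm across, with four level rods, 10 mm thick, 90 degrees apart. Clockwise from above closes the jaw; 0.7 to 1.5 rad from start to firm, so a second arm may have to be taken
- ball (a point): centre of the ball, 20 mm across, at the end of one of the knob's four rods (always the same), 60 mm from the axis and 42 mm above the table; the others are 90, 180, 270 degrees from it. Those towards the stand's -y stick out past the plank: push or pinch them from above (pinched hard, a ball also resists twisting in the grip). Friction of 9 N at a ball holds the knob; squeezing adds 0.3 N at the ball per newton of squeeze
- vase: a blue ceramic vase, 90 mm across, 160 mm high; to be left alone. Origin: centre of its underside
- mug: a white mug, 80 mm across, 90 mm high; to be left alone. Origin: centre of its underside
- candlestick: a brass candlestick, 80 mm across its foot, 145 mm high; to be left alone. Origin: centre of its underside
- bowl: a white bowl, 110 mm across, 45 mm high; to be left alone. Origin: centre of its underside
- pepper: a steel pepper pot, 34 mm across, 52 mm high, on the stand; to be left alone. Origin: centre of its underside
- dish: a green glass dish, 84 mm across, 30 mm high; to be left alone. Origin: centre of its underside
- flask: an amber glass bottle, 70 mm across, 170 mm high; to be left alone. Origin: centre of its underside
Mind the look-alikes: they are no part of the job. Of the things that look like the picture, the middle-sized one is meant.

How it is judged:
By the outcome, as a careful person would: the job done as asked, in the order asked, and still so for the second after the job is handed in, with the robot touching nothing.
It also fails if it takes over 72 s, if anything falls off the work surface, if the arm or the gripper's body presses on something with over 40 N, if the wrist force passes 120 N, or if a joint passes its speed limit or range.

ROBOT

A 6-joint arm with a two-finger parallel gripper is mounted at the origin on the work surface. World frame = base frame: x ahead of the robot, y to its left, z up, the work surface at z = 0. Lengths are in m, angles in rad, forces in N, time in s.
With the tool pointing down it reaches from about 0.35 to 0.775 m from the base axis. Payload 7.3 kg.
Tool frame: the origin (TCP) lies on the front face of the gripper's body, between the roots of the fingers; the fingertips stand 66 mm ahead of it and the grasp point (between the pads) lies 47 mm ahead of it (arm.grip_point_offset is the z of the grasp point in the tool frame, in m); z points along the fingers, y is the line along which they close (so a half turn about z gives the same grasp; the last joint's range is limited). The gripper opens to 92 mm and grips with 3 to 60 N. Pads are 19 mm wide; open, the fingers measure 130 mm over their backs; the gripper's body (75 mm by 190 mm) begins 47 mm behind the grasp point.
Start: joints at [1.197, 0.342, 1.524, -0, 1.275, -0.146], TCP at [0.119, 0.511, 0.292] pointing down, gripper open.
Joint ranges: [-2.53, 2.53], [-0.77, 2.02], [0.04, 2.7], [-1, 4.14], [0.28, 2.66], [-3.11, 3.11]. Speed limits (rad/s): [2.57, 2.57, 3.14, 3.14, 3.14, 3.14].

INTERFACE

Orientations are given as a unit quaternion [x, y, z, w].
In Python, from rig import sensors, capture, get_calibration, workorder, arm gives the robot as it stands. The module is installed in compiled form; this text tells all that it offers.
- The arm moves only by the tool arm_command, never from a script. Its argument "deltas" is a list of rows, each a list of 6 numbers: the shift along the world's x, y, z in m, then the turn, a rotation vector about the world's x, y, z in rad. In form: [[x, y, z, rx, ry, rz], ...]. A call has exactly 8 rows; each row shifts and turns the commanded pose from where the row before left it; what a row does not reach is not made up. A row lasts 1/8 s, in which the tool goes at most 62.5 mm and 10.7 degrees, less where a joint would pass 70% of its speed; a pose out of reach is approached as far as the arm can. A call with a gripper value outside its range is refused whole. "hand" is the opening, from -1 (shut) to 1 (fully open), so that 0 is half open, set as the call begins (left out, the last holds). The fingers move at their own pace and stop on an object; "newtons" is the grip in N (left out, the last holds). Time passes only in rows, so rows that do not move let the fingers close, or fill a call up. It gives the time, the measured TCP pose, the force, the opening and the grip force at its end, in the units of the state.
- sensors.state(): the state, without advancing time (a new reading comes with each control period).
- capture(name): name is "side" or "top" or "wrist"; returns (picture, depth): 480x640x3 uint8, red, green, blue; 480x640 float32, m along the optical axis (not along the pixel's ray), 0 where there is no reading.
- get_calibration(name): a dict with "fov_y" (degrees; the focal length in pixels is half the picture's height over the tangent of half this angle, whatever the lens; pixels are square), "cx", "cy" (the principal point, pixels), "R" (3x3) and "t" (3): a world point X has camera coordinates R X + t. Camera axes: x right, y down, z forward; pixel columns grow to the right and rows downward; lengths in m; the calibration is good to about 2 mm. A picture is of the moment at which its call begins: read the wrist's pose just before it. get_calibration takes no time and is no camera call; for the wrist camera it gives the pose at the moment of the call.
- workorder.hand_in(): hands the job in; it is judged then, once.
The state is a dict: "t": time; "q": joint angles; "qvel": joint speeds; "joint_torque": joint torques, N m; "tcp_pos": TCP position; "tcp_rot": TCP orientation; "force": force on the tool from outside, world axes, zero at the start; "moment": the same for the moment, N m; "width": finger opening in m; "grip_force": force on a finger pad.
Only numpy, scipy, OpenCV 4.12 (cv2) and the standard library are available. Lean on these libraries where they do the work, as an engineer would, in place of code of your own. Each camera call takes 0.05 s, during which the arm holds its last target. There are 200 camera calls.

## Working session

There is one attempt and no reset: what is moved stays moved. The work goes in short steps, Python scripts to look and compute and a tool call to move; the robot and the scene stay as the last step left them, time stands still between calls to the robot, and variables do not carry over. Pictures are saved under pics/ and viewed, at most 10 in all, crops included, and the job is handed in when it is done.

Besides the shell and the picture viewer there is one more tool, called after "Emit:" as name(argument=value, ...) on one line, values as JSON. arm_command: Moves the arm, as the interface text tells. Its arguments: {"type":"object","properties":{"deltas":{"type":"array"},"hand":{"type":"number"},"newtons":{"type":"number"}},"required":["deltas"]}

```bash
mkdir -p pics
cat > h.py <<'E'
import numpy as np, cv2
from rig import sensors, capture, get_calibration, workorder, arm
def shot(n,fn):
    c=get_calibration(n); p,d=capture(n)
    cv2.imwrite(f'pics/{fn}.png',p[:,:,::-1]); np.savez(f'pics/{fn}.npz',p=p,d=d,R=c['R'],t=c['t'],f=240/np.tan(np.radians(c['fov_y']/2)),cx=c['cx'],cy=c['cy'])
def load(fn): return np.load(f'pics/{fn}.npz')
def cloud(fn):
    z=load(fn); d=z['d']; v,u=np.mgrid[:480,:640]
    X=np.stack([(u-z['cx'])/z['f']*d,(v-z['cy'])/z['f']*d,d],-1)
    W=(X-z['t'])@z['R']; W[d==0]=np.nan; return W
def pt(fn,u,v,zw=None):
    z=load(fn); r=np.array([(u-z['cx'])/z['f'],(v-z['cy'])/z['f'],1])
    R,t=z['R'],z['t']; C=-R.T@t; D=R.T@r
    s=z['d'][int(v),int(u)] if zw is None else (zw-C[2])/D[2]
    return C+s*D
E
python3 - <<'E'
from h import *
shot('top','top0'); shot('side','side0')
for n in('top','side'):
    c=get_calibration(n); print(n,c['fov_y'],c['cx'],c['cy'],-np.array(c['R']).T@c['t'])
s=sensors.state(); print(s['t'],s['tcp_rot'],s['tcp_pos'])
E
```

```text
top 44.96071218780417 316.92159302802906 250.27861884030926 [ 0.36358192 -0.01381162  1.41599292]
side 50.034525195229314 325.2864809751232 240.04732226857163 [ 0.45190027 -0.83939956  0.78793772]
0.1 [ 1.13658469e-01  9.93519662e-01 -6.34934992e-04 -1.76160527e-04] [0.11844926 0.51119386 0.29162901]
```

View pics/top0.png

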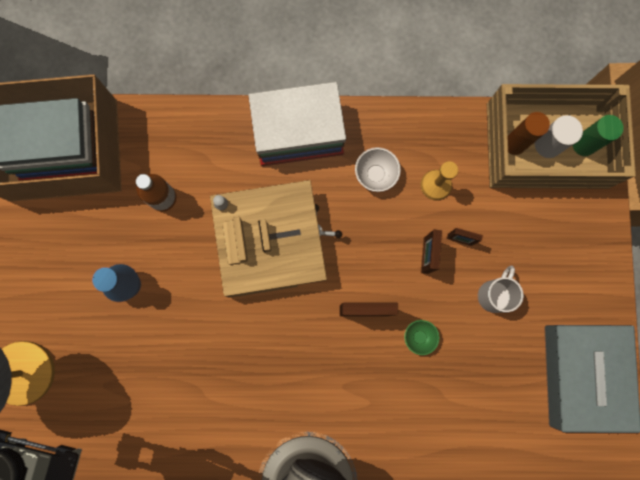

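View pics/side0.png

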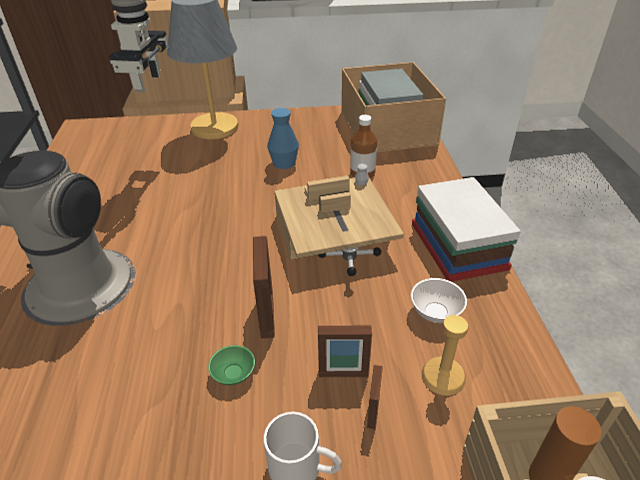

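The pictures show the stand around top (268,238), with its knob at the right edge (335,233). There are three picture look-alikes: top (430,252), (465,237) and (368,309), which are side (345,350), (375,400) and (264,290). Next I'll measure their sizes and the stand.

Run:
```python
from h import *
W=cloud('top0'); S=cloud('side0')
C=np.concatenate([W.reshape(-1,3),S.reshape(-1,3)]);C=C[~np.isnan(C[:,0])]
for nm,(u,v) in dict(a=(430,252),b=(465,237),c=(368,309)).items():
    p=pt('top0',u,v,0.1); 
    m=(np.hypot(*(C[:,:2]-p[:2]).T)<.08)&(C[:,2]>.015)&(C[:,2]<.3); q=C[m]
    # top edge points
    zt=np.percentile(q[:,2],98); e=q[q[:,2]>zt-.008]
    r=cv2.minAreaRect((e[:,:2]*1000).astype(np.float32)); print(nm,p.round(3),'ztop',zt.round(3),len(e),r)
# plank
m=(abs(C[:,2]-.078)<.004); q=C[m]; q=q[(q[:,0]>.35)&(q[:,0]<.8)&(q[:,1]>-.1)&(q[:,1]<.35)]
print('plank',len(q),cv2.minAreaRect((q[:,:2]*1000).astype(np.float32)))
for u,v in [(212,195),(310,182),(326,283),(224,295)]: print(pt('top0',u,v,.078).round(3))
z=load('top0');p=z['p'][:,:,::-1]
a=cv2.resize(p[170:310,200:360],None,fx=5,fy=5,interpolation=cv2.INTER_CUBIC)[:600]
cv2.imwrite('pics/c1.png',a)
p=load('side0')['p'][:,:,::-1]
cv2.imwrite('pics/c2.png',cv2.resize(p[310:450,300:460],None,fx=4,fy=4,interpolation=cv2.INTER_CUBIC))
```

```text
a [ 0.534 -0.279  0.1  ] ztop 0.122 949 ((538.4561767578125, -288.0216369628906), (23.309101104736328, 90.01373291015625), 83.57791900634766)
b [ 0.569 -0.36   0.1  ] ztop 0.121 504 ((553.5469360351562, -289.41021728515625), (23.271320343017578, 59.948760986328125), 82.76061248779297)
c [ 0.403 -0.136  0.1  ] ztop 0.162 1303 ((402.3273620605469, -134.18655395507812), (26.279970169067383, 123.08666229248047), 0.3705750107765198)
plank 13416 ((590.236083984375, 131.27926635742188), (404.9129333496094, 433.1846008300781), 1.8847017288208008)
[0.669 0.228 0.078]
[ 0.702 -0.003  0.078]
[ 0.463 -0.041  0.078]
[0.434 0.193 0.078]
```

View pics/c1.png

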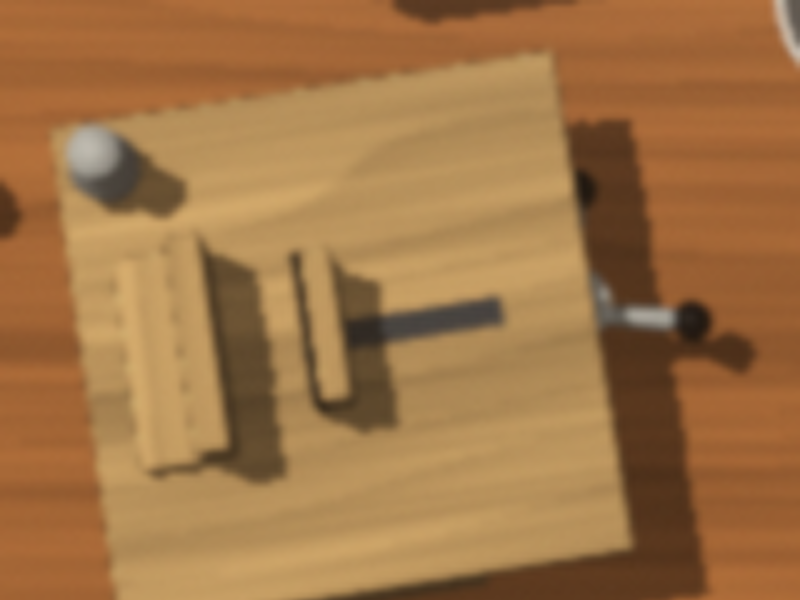

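View pics/c2.png

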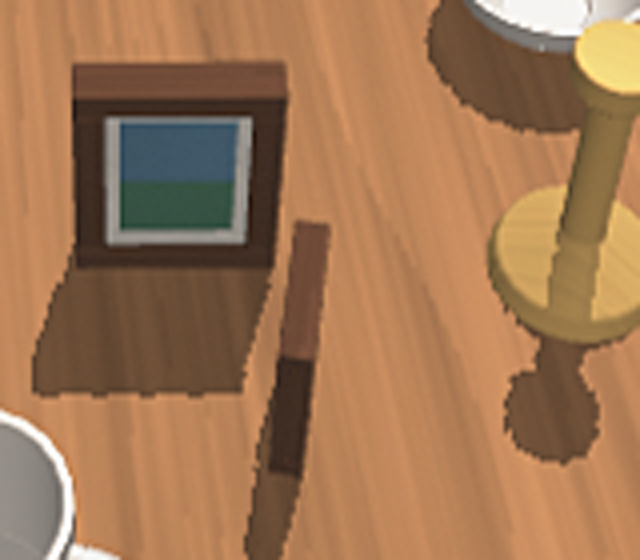

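The middle-sized picture is a, at top (430,252): it measures 90 mm wide and 120 mm high. c is 123 x 160 mm, and b is small. The crop shows the jaw face at c1 (308,330), the rest face at (215,345), ball A at (693,320) and ball B at (585,190). Now I'll refine the stand pose.

Run:
```python
from h import *
W=cloud('top0'); q=W.reshape(-1,3)
m=(abs(q[:,2]-.078)<.006)&(abs(q[:,0]-.567)<.15)&(abs(q[:,1]-.094)<.15)
print(m.sum()); r=cv2.minAreaRect((q[m][:,:2]*1000).astype(np.float32)); print(r)
th=np.radians(8.1); c=np.array([.567,.094])
print('plank median z',np.median(q[m][:,2]))
def st(p): d=p[:2]-c; return np.array([d[0]*np.cos(th)+d[1]*np.sin(th),-d[0]*np.sin(th)+d[1]*np.cos(th)])*1000
f=lambda u,v:(200+u/5-.4,170+v/5-.4)
# crop corners
for n,u,v,z in [('TL',52,130,.078),('TR',550,52,.078),('BR',632,548,.078),('rest t',205,240,.123),('rest b',232,450,.123),('jaw t',292,255,.118),('jaw b',316,405,.118),('A',693,320,.042),('B',585,190,.042)]:
    p=pt('top0',*f(u,v),z); print(n,p.round(4),st(p).round(1))
```

```text
8762
((569.9177856445312, 97.28243255615234), (240.95960998535156, 240.21563720703125), 9.414329528808594)
plank median z 0.07727059441062645
TL [0.6675 0.2325 0.078 ] [119. 123.]
TR [ 0.7067 -0.0016  0.078 ] [ 124.8 -114.3]
BR [ 0.4719 -0.0412  0.078 ] [-113.2 -120.4]
rest t [0.6069 0.1536 0.123 ] [47.8 53.4]
rest b [0.5112 0.1393 0.123 ] [-48.8  52.7]
jaw t [0.6011 0.1146 0.118 ] [36.7 15.5]
jaw b [0.5325 0.1025 0.118 ] [-33.   13.2]
A [ 0.5846 -0.0708  0.042 ] [  -5.8 -165.6]
B [ 0.6478 -0.0186  0.042 ] [  64.1 -122.9]
```

Emit:
arm_command(deltas=[[0.035, -0.032, 0, 0, 0, 0], [0.035, -0.032, 0, 0, 0, 0], [0.035, -0.032, 0, 0, 0, 0], [0.035, -0.032, 0, 0, 0, 0], [0.035, -0.032, 0, 0, 0, 0], [0.035, -0.032, 0, 0, 0, 0], [0.035, -0.032, 0, 0, 0, 0], [0.035, -0.032, 0, 0, 0, 0]], hand=0)

```text
t: 1.1
tcp_pos: [0.3994, 0.2542, 0.292]
tcp_rot: [0.114, 0.994, -0.0, -0.0]
force: [0.5, 0.5, 0.4]
width: 0.0461
grip_force: 0.0
```

Emit:
arm_command(deltas=[[0.012, -0.046, 0, 0, 0, 0], [0.012, -0.046, 0, 0, 0, 0], [0.012, -0.046, 0, 0, 0, 0], [0.012, -0.046, 0, 0, 0, 0], [0.012, -0.046, 0, 0, 0, 0], [0.012, -0.046, 0, 0, 0, 0], [0.012, -0.046, 0, 0, 0, 0], [0.012, -0.046, 0, 0, 0, 0]])

```text
t: 2.1
tcp_pos: [0.4946, -0.1141, 0.2919]
tcp_rot: [0.114, 0.994, 0.0, -0.0]
force: [1.1, 0.0, 0.3]
width: 0.0458
grip_force: 0.0
```

Emit:
arm_command(deltas=[[0.009, -0.035, 0, 0, 0, 0.03], [0.009, -0.035, 0, 0, 0, 0.03], [0.009, -0.035, 0, 0, 0, 0.03], [0.009, -0.035, 0, 0, 0, 0.026], [0.008, -0.035, 0, 0, 0, 0], [0, 0, 0, 0, 0, 0], [0, 0, 0, 0, 0, 0], [0, 0, 0, 0, 0, 0]])

```text
t: 3.1
tcp_pos: [0.5385, -0.2865, 0.2923]
tcp_rot: [0.055, 0.998, 0.0, -0.0]
force: [-0.6, 0.5, -0.4]
width: 0.0459
grip_force: 0.0
```

Run:
```python
from h import *
shot('wrist','w1'); W=cloud('w1'); q=W.reshape(-1,3); q=q[~np.isnan(q[:,0])]
s=sensors.state(); x,y=s['tcp_rot'][:2]; print(s['t'],s['tcp_pos'],np.degrees(np.arctan2(y*y-x*x,2*x*y)),s['force'],s['width'])
m=(abs(q[:,2]-.12)<.008)&(np.hypot(q[:,0]-.538,q[:,1]+.288)<.065); print(m.sum(),np.median(q[m][:,2]) if m.sum() else 0)
if m.sum()>10: print(cv2.minAreaRect((q[m][:,:2]*1000).astype(np.float32)))
```

```text
3.15 [ 0.53854485 -0.28651038  0.29245271] 83.65978198115587 [-0.26504073  1.05889879  0.12181628] 0.04606830660168627
3925 0.12040469218975011
((537.556884765625, -288.14520263671875), (19.613338470458984, 90.34575653076172), 84.076904296875)
```

View pics/w1.png

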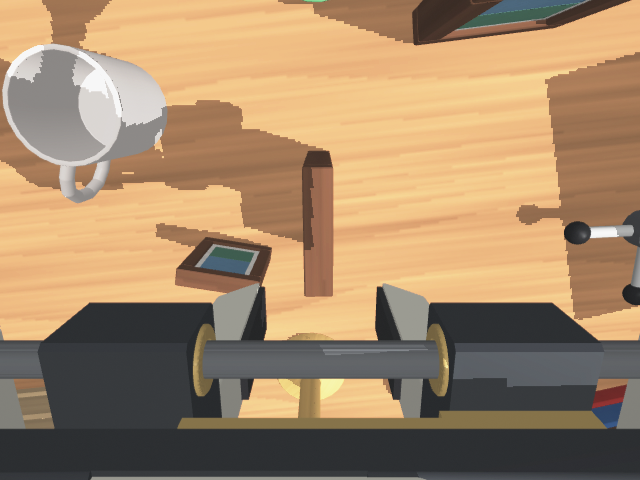

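The view shows the picture edge-on from above at (318,230), lined up with the open fingers. The small look-alike is close by at (222,262), so I'll check the left finger's clearance to it.

Run:
```python
from h import *
q=np.concatenate([cloud(n).reshape(-1,3) for n in('w1','top0','side0')])
m=(q[:,2]>.02)&(q[:,2]<.14)&(abs(q[:,0]-.55)<.07)&(q[:,1]<-.305)&(q[:,1]>-.42); p=q[m]
print(p.min(0),p.max(0))
m=p[:,2]>.06; print(m.sum(), p[m].min(0) if m.any() else '',p[m].max(0) if m.any() else '')
m=p[abs(p[:,0]-.538)<.015]; print(m.min(0),m.max(0))
```

```text
[ 0.5615022  -0.40475696  0.02003795] [ 0.59387935 -0.33693773  0.09195644]
2714 [ 0.5615022  -0.40475696  0.06000196] [ 0.59387935 -0.33693773  0.09195644]Traceback (most recent call last):
  File "<stdin>", line 6, in <module>
    return umr_minimum(a, axis, None, out, keepdims, initial, where)
ValueError: zero-size array to reduction operation minimum which has no identity
```

Emit:
arm_command(deltas=[[-0.001, -0.0015, -0.025, 0, 0, 0], [0, 0, -0.03, 0, 0, 0], [0, 0, -0.03, 0, 0, 0], [0, 0, -0.03, 0, 0, 0], [0, 0, -0.02, 0, 0, 0], [0, 0, -0.015, 0, 0, 0], [0, 0, 0, 0, 0, 0], [0, 0, 0, 0, 0, 0]])

```text
t: 4.15
tcp_pos: [0.538, -0.2892, 0.1432]
tcp_rot: [0.056, 0.998, -0.0, 0.001]
force: [-0.1, 0.3, 0.5]
width: 0.0459
grip_force: 0.0
```

Emit:
arm_command(deltas=[[0, 0, 0, 0, 0, 0], [0, 0, 0, 0, 0, 0], [0, 0, 0, 0, 0, 0], [0, 0, 0, 0, 0, 0], [0, 0, 0, 0, 0, 0], [0, 0, 0, 0, 0, 0], [0, 0, 0, 0, 0, 0], [0, 0, 0, 0, 0, 0]], hand=-1, newtons=25)

```text
t: 5.15
tcp_pos: [0.5376, -0.2891, 0.1425]
tcp_rot: [0.056, 0.998, -0.0, 0.0]
force: [-1.5, 0.1, 5.3]
width: 0.0203
grip_force: 25.0
```

Emit:
arm_command(deltas=[[0, 0, 0.015, 0, 0, 0], [0, 0, 0.025, 0, 0, 0], [0, 0, 0.025, 0, 0, 0], [0, 0, 0.025, 0, 0, 0], [0, 0, 0.025, 0, 0, 0], [0.002, 0.015, 0.025, 0, 0, 0], [0.002, 0.03, 0.015, 0, 0, 0.034], [0.002, 0.04, 0, 0, 0, 0.034]])

```text
t: 6.15
tcp_pos: [0.5438, -0.2039, 0.2988]
tcp_rot: [0.022, 1.0, -0.001, 0.001]
force: [0.0, 0.5, -2.8]
width: 0.0199
grip_force: 25.0
```

Emit:
arm_command(deltas=[[0.002, 0.04, 0, 0, 0, 0.034], [0.002, 0.04, 0, 0, 0, 0.034], [0.003, 0.04, 0, 0, 0, 0.034], [0.003, 0.04, 0, 0, 0, 0.034], [0.003, 0.04, 0, 0, 0, 0.034], [0.003, 0.04, 0, 0, 0, 0.036], [0.002, 0.035, 0, 0, 0, 0], [0.001, 0.03, 0, 0, 0, 0]])

```text
t: 7.15
tcp_pos: [0.5623, 0.1025, 0.2974]
tcp_rot: [-0.081, 0.997, 0.0, -0.0]
force: [1.4, -0.1, -2.6]
width: 0.0198
grip_force: 25.0
```

Emit:
arm_command(deltas=[[0.001, 0.02, 0, 0, 0, 0], [0.001, 0.008, 0, 0, 0, 0], [0, 0, 0, 0, 0, 0], [0, 0, 0, 0, 0, 0], [0, 0, 0, 0, 0, 0], [0, 0, 0, 0, 0, 0], [0, 0, 0, 0, 0, 0], [0, 0, 0, 0, 0, 0]])

```text
t: 8.15
tcp_pos: [0.5645, 0.1289, 0.2973]
tcp_rot: [-0.081, 0.997, 0.0, 0.0]
force: [-0.1, -0.9, -2.6]
width: 0.0198
grip_force: 25.0
```

Run:
```python
from h import *
shot('wrist','w2'); shot('side','s2')
s=sensors.state(); x,y=s['tcp_rot'][:2]; print(s['t'],s['tcp_pos'],np.degrees(np.arctan2(y*y-x*x,2*x*y)),s['force'],s['width'])
q=cloud('w2').reshape(-1,3);th=np.radians(9.4)
d=q-[.57,.0973,0]; X=d[:,0]*np.cos(th)+d[:,1]*np.sin(th);Y=-d[:,0]*np.sin(th)+d[:,1]*np.cos(th);Z=q[:,2]
m=(abs(Z-.123)<.004)&(Y>.03)&(Y<.1)&(abs(X)<.06);print('rest',m.sum(),np.percentile(Y[m],[1,99]) if m.any() else 0, [X[m].min(),X[m].max()] if m.any() else 0)
m=(abs(Z-.118)<.004)&(Y<.025)&(Y>-.03)&(abs(X)<.05);print('jaw',m.sum(),np.percentile(Y[m],[1,99]) if m.any() else 0, [X[m].min(),X[m].max()] if m.any() else 0)
z=load('w2')['p'][:,:,::-1]; z2=load('s2')['p'][:,:,::-1][80:320,240:440]
cv2.imwrite('pics/v2.png',np.hstack([cv2.resize(z,(480,360)),cv2.resize(z2,(300,360))]))
```

```text
8.25 [0.5645449  0.12896345 0.29723593] 99.29418224094542 [-1.23051806 -0.0529444  -2.70771585] 0.019982021019006316
rest 2916 [0.05286982 0.06861182] [np.float64(-0.051431826496728526), np.float64(0.039038455319788265)]
jaw 2223 [-0.00405405  0.01351271] [np.float64(-0.036309272438051855), np.float64(0.033534486486533684)]
```

View pics/v2.png

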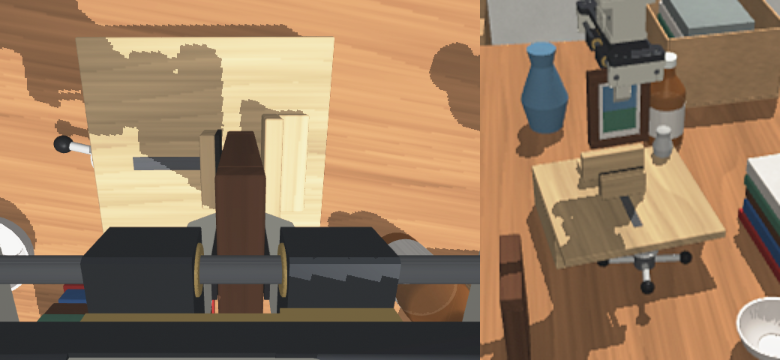

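The view shows the picture held upright over the gap between the jaw (left) and the rest (right), aligned with both.

Emit:
arm_command(deltas=[[0, 0, -0.015, 0, 0, 0], [0, 0, -0.015, 0, 0, 0], [0, 0, -0.015, 0, 0, 0], [0, 0, -0.012, 0, 0, 0], [0, 0, -0.009, 0, 0, 0], [0, 0, -0.006, 0, 0, 0], [0, 0, -0.003, 0, 0, 0], [0, 0, 0, 0, 0, 0]])

```text
t: 9.25
tcp_pos: [0.5646, 0.129, 0.2224]
tcp_rot: [-0.081, 0.997, 0.0, 0.0]
force: [-0.4, 0.4, -2.9]
width: 0.0202
grip_force: 25.0
```

Emit:
arm_command(deltas=[[0, 0, -0.001, 0, 0, 0], [0, 0, -0.001, 0, 0, 0], [0, 0, 0, 0, 0, 0], [0, 0, 0, 0, 0, 0], [0, 0, 0, 0, 0, 0], [0, 0, 0, 0, 0, 0], [0, 0, 0, 0, 0, 0], [0, 0, 0, 0, 0, 0]])

```text
t: 10.25
tcp_pos: [0.5647, 0.129, 0.2205]
tcp_rot: [-0.081, 0.997, 0.0, 0.0]
force: [0.1, 0.2, 2.3]
width: 0.0201
grip_force: 25.0
```

Emit:
arm_command(deltas=[[0, 0, 0, 0, 0, 0], [0, 0, 0, 0, 0, 0], [0, 0, 0, 0, 0, 0], [0, 0, 0, 0, 0, 0], [0, 0, 0.005, 0, 0, 0], [0, 0, 0.02, 0, 0, 0], [0, 0, 0.03, 0, 0, 0], [0, 0, 0.035, 0, 0, 0]], hand=0)

```text
t: 11.25
tcp_pos: [0.5643, 0.129, 0.3111]
tcp_rot: [-0.081, 0.997, 0.0, -0.0]
force: [0.1, -0.7, -0.2]
width: 0.0458
grip_force: 0.0
```

Run:
```python
from h import *
z=load('w2'); C=-z['R'].T@z['t']; print('cam-tcp',C-[.5645,.129,.2972])
g=z['p'].astype(int).sum(2); m=(g[150:240,40:130]<110).astype(np.uint8)
n,l,s,c=cv2.connectedComponentsWithStats(m); print(s,c+[40,150])
for k in range(1,n):
  if s[k,4]>60:
    u,v=c[k]+[40,150]; p=pt('w2',u,v,.042); d=p[:2]-[.5877,-.0093]; print(p,np.hypot(*d),np.degrees(np.arctan2(d[1],d[0])))
z=load('s2'); # balls in side view
g=z['p'].astype(int).sum(2); m=(g[230:290,300:400]<110).astype(np.uint8)
n,l,s,c=cv2.connectedComponentsWithStats(m)
for k in range(1,n):
  if s[k,4]>20:
    u,v=c[k]+[300,230]; p=pt('s2',u,v,.042); d=p[:2]-[.5877,-.0093]; print('side',u,v,s[k,4],p,np.hypot(*d),np.degrees(np.arctan2(d[1],d[0])))
print(sensors.state()['q'])
```

```text
cam-tcp [-0.07744351 -0.01246332  0.09294664]
[[   0    0   90   90 8065]
 [  38   31   18    8   35]] [[ 84.48431494 194.54717917]
 [ 88.11428571 183.62857143]]
side 376.72093023255815 251.30232558139534 43 [ 0.64733205 -0.01275979  0.042     ] 0.05973233285667184 -3.320520805352446
side 350.8409090909091 271.72727272727275 44 [ 0.58192854 -0.07027144  0.042     ] 0.06124398996962652 -95.4074158228682
[ 9.22321014e-02  4.29316417e-01  1.33726365e+00  1.22228469e-04
  1.37581237e+00 -1.64082929e+00]
```

Emit:
arm_command(deltas=[[0.007, -0.025, 0, 0, 0, -0.16], [0.007, -0.025, 0, 0, 0, -0.16], [0.007, -0.025, 0, 0, 0, -0.16], [0.007, -0.025, 0, 0, 0, -0.16], [0.007, -0.025, 0, 0, 0, -0.16], [0.007, -0.025, 0, 0, 0, -0.16], [0.008, -0.026, 0, 0, 0, -0.16], [0.008, -0.026, 0, 0, 0, -0.16]], hand=-1, newtons=20)

```text
t: 12.25
tcp_pos: [0.6227, -0.0739, 0.3106]
tcp_rot: [0.532, 0.846, 0.0, 0.0]
force: [-0.2, 0.3, -0.3]
width: 0.0005
grip_force: 0.0
```

Emit:
arm_command(deltas=[[0, 0, -0.03, 0, 0, -0.14], [0, 0, -0.03, 0, 0, -0.14], [0, 0, -0.03, 0, 0, -0.13], [0, 0, -0.03, 0, 0, -0.13], [0, 0, 0, 0, 0, 0], [0, 0, 0, 0, 0, 0], [0, 0, 0, 0, 0, 0], [0, 0, 0, 0, 0, 0]])

```text
t: 13.25
tcp_pos: [0.6229, -0.0731, 0.1914]
tcp_rot: [0.737, 0.676, 0.001, 0.001]
force: [0.0, 0.4, 0.0]
width: 0.0003
grip_force: 0.0
```

Run:
```python
from h import *
shot('side','s3'); shot('wrist','w3'); shot('top','t3')
s=sensors.state(); x,y=s['tcp_rot'][:2]; print(s['t'],s['tcp_pos'],np.degrees(np.arctan2(y*y-x*x,2*x*y)),s['force'],s['moment'],s['width'],s['q'])
a=load('s3')['p'][:,:,::-1][60:320,240:440]; b=load('w3')['p'][:,:,::-1]
cv2.imwrite('pics/v3.png',np.hstack([cv2.resize(a,(346,450)),cv2.resize(b,(450,450))]))
```

```text
13.4 [ 0.62264805 -0.07307211  0.19071156] -4.9653384492538635 [0.03082789 0.07897996 0.08238874] [-0.12713982  0.05924952 -0.02846177] 0.000778305039578964 [-2.38984822e-01  6.14750858e-01  1.36353755e+00 -1.85139928e-05
  1.16248671e+00 -1.52315974e-01]
```

View pics/v3.png

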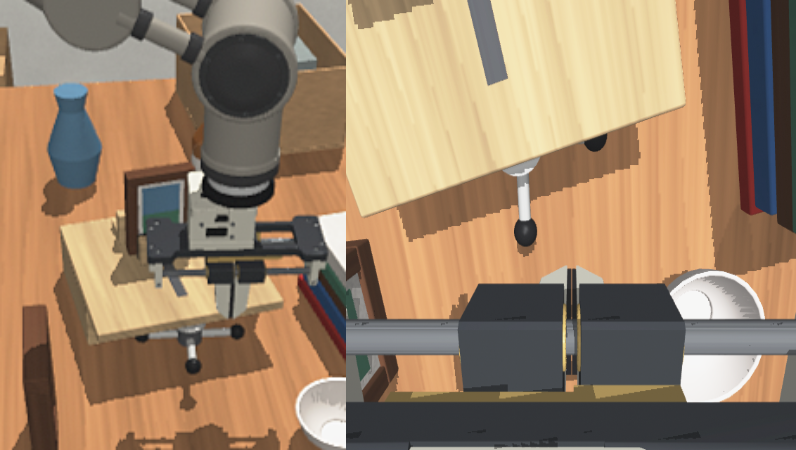

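Run:
```python
from h import *
q=np.concatenate([cloud('top0').reshape(-1,3),cloud('side0').reshape(-1,3)])
m=(q[:,2]>.05)&(q[:,0]>.7)&(q[:,0]<.95)&(q[:,1]<.15)&(q[:,1]>-.15); p=q[m]
m=(p[:,1]<-.02); print(p[m].min(0),p[m].max(0)); print(np.percentile(p[m][:,0],[1,5]),p[:,2].max(), p[m][p[m][:,0]<.74][:5])
```

```text
[ 0.78154246 -0.13028356  0.05004494] [ 0.9393319  -0.02005409  0.12300692]
[0.78478784 0.7889133 ] 0.12374722908244982 []
```

The view shows the picture standing in the gap. The closed fingers are behind ball A (525,232 in the composite), and the body clears the books by 6 cm.

Emit:
arm_command(deltas=[[0, 0, -0.02, 0, 0, 0], [0, 0, -0.025, 0, 0, 0], [0, 0, -0.025, 0, 0, 0], [0, 0, -0.015, 0, 0, 0], [0, 0, -0.008, 0, 0, 0], [0, 0, 0, 0, 0, 0], [-0.005, 0.0005, 0, 0, 0, 0], [0, 0, 0, 0, 0, 0]])

```text
t: 14.4
tcp_pos: [0.6174, -0.0725, 0.098]
tcp_rot: [0.737, 0.676, 0.0, 0.0]
force: [-0.1, -0.3, -0.7]
width: 0.0008
grip_force: 0.0
```

Emit:
arm_command(deltas=[[-0.002, 0, 0, 0, 0, 0], [-0.002, 0, 0, 0, 0, 0], [-0.002, 0, 0, 0, 0, 0], [-0.002, 0, 0, 0, 0, 0], [-0.002, 0, 0, 0, 0, 0], [-0.002, 0, 0, 0, 0, 0], [-0.002, 0, 0, 0, 0, 0], [0, 0, 0, 0, 0, 0]])

```text
t: 15.4
tcp_pos: [0.606, -0.0729, 0.0984]
tcp_rot: [0.737, 0.676, 0.002, 0.003]
force: [8.8, 0.4, -1.6]
width: 0.0005
grip_force: 3.5
```

```bash
cat >> h.py <<'E'
def arc(r,n,dphi):
    r=np.array(r); 
    for k in range(n):
        c,s=np.cos(dphi),np.sin(dphi); r2=np.array([c*r[0]-s*r[1],s*r[0]+c*r[1]]); print([round(v,4) for v in r2-r]); r=r2
    print('end rel',r, r+[.5877,-.0093])
E
python3 -c "
from h import *
arc([.0157,-.0632],8,-.09)"
```

```text
[np.float64(-0.0057), np.float64(-0.0012)]
[np.float64(-0.0058), np.float64(-0.0006)]
[np.float64(-0.0059), np.float64(-0.0001)]
[np.float64(-0.0058), np.float64(0.0004)]
[np.float64(-0.0058), np.float64(0.0009)]
[np.float64(-0.0057), np.float64(0.0015)]
[np.float64(-0.0055), np.float64(0.002)]
[np.float64(-0.0053), np.float64(0.0025)]
end rel [-0.02986976 -0.05786646] [ 0.55783024 -0.06716646]
```

Emit:
arm_command(deltas=[[-0.0057, -0.0012, 0, 0, 0, -0.09], [-0.0058, -0.0006, 0, 0, 0, -0.09], [-0.0059, 0, 0, 0, 0, -0.09], [-0.0058, 0.0004, 0, 0, 0, -0.09], [-0.0058, 0.0009, 0, 0, 0, -0.09], [-0.0057, 0.0015, 0, 0, 0, -0.09], [-0.0055, 0.002, 0, 0, 0, -0.09], [-0.0053, 0.0025, 0, 0, 0, -0.09]])

```text
t: 16.4
tcp_pos: [0.5601, -0.0695, 0.0986]
tcp_rot: [0.928, 0.371, 0.002, 0.003]
force: [4.8, -10.5, 1.8]
width: 0.0004
grip_force: 4.9
```

Run:
```python
from h import *
s=sensors.state(); print(s['force'],s['tcp_pos'])
shot('side','s4'); shot('wrist','w4')
a=load('s4')['p'][:,:,::-1][60:320,240:440]; b=load('w4')['p'][:,:,::-1]
cv2.imwrite('pics/v4.png',np.hstack([cv2.resize(a,(346,450)),cv2.resize(b,(450,450))]))
```

```text
[  4.78488874 -10.5125466    1.81638351] [ 0.56009238 -0.06952384  0.09857446]
```

View pics/v4.png

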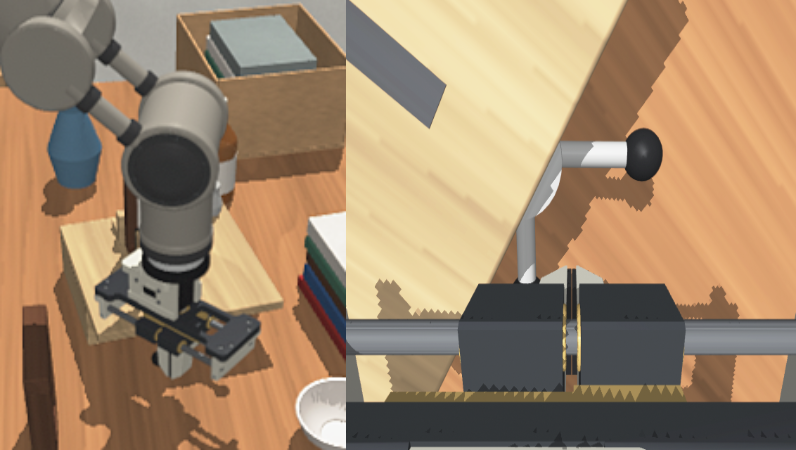

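The picture still stands. Knob has turned about 0.71 rad, with ball A now under the edge at (527,281) and ball B coming out at (645,155). I'll push A about 0.25 rad further.

```bash
python3 -c "
from h import *
arc([-.02987,-.05787],8,-.035)"
```

```text
[np.float64(-0.002), np.float64(0.0011)]
[np.float64(-0.002), np.float64(0.0012)]
[np.float64(-0.0019), np.float64(0.0012)]
[np.float64(-0.0019), np.float64(0.0013)]
[np.float64(-0.0018), np.float64(0.0014)]
[np.float64(-0.0018), np.float64(0.0014)]
[np.float64(-0.0017), np.float64(0.0015)]
[np.float64(-0.0017), np.float64(0.0015)]
end rel [-0.04469943 -0.04736153] [ 0.54300057 -0.05666153]
```

Emit:
arm_command(deltas=[[-0.002, 0.0011, 0, 0, 0, -0.035], [-0.002, 0.0012, 0, 0, 0, -0.035], [-0.0019, 0.0012, 0, 0, 0, -0.035], [-0.0019, 0.0013, 0, 0, 0, -0.035], [-0.0018, 0.0014, 0, 0, 0, -0.035], [-0.0018, 0.0014, 0, 0, 0, -0.035], [-0.0017, 0.0015, 0, 0, 0, -0.035], [0, 0, 0, 0, 0, 0]])

```text
t: 17.5
tcp_pos: [0.5459, -0.0603, 0.0983]
tcp_rot: [0.967, 0.257, 0.001, 0.002]
force: [0.1, -10.9, 3.8]
width: 0.0006
grip_force: 4.9
```

Run:
```python
from h import *
s=sensors.state(); print(s['force'],s['moment'],s['tcp_pos'])
r=s['tcp_pos'][:2]-np.array([.5877,-.0093]); print(np.degrees(np.arctan2(r[1],r[0])))
```

```text
[  0.13728269 -10.94245691   3.80989533] [-1.80952146  0.08017773  0.0644863 ] [ 0.54592007 -0.06026993  0.09833983]
-129.3413949559914
```

Emit:
arm_command(deltas=[[0.0075, -0.013, 0, 0, 0, 0], [0.0075, -0.013, 0, 0, 0, 0], [0, 0, 0.03, 0, 0, 0], [0, 0, 0.03, 0, 0, 0], [0, 0, 0.03, 0, 0, 0], [0.011, 0.005, 0, 0, 0, 0.157], [0.011, 0.005, 0, 0, 0, 0.157], [0.011, 0.005, 0, 0, 0, 0.157]])

```text
t: 18.5
tcp_pos: [0.5935, -0.0693, 0.187]
tcp_rot: [0.879, 0.477, -0.0, -0.0]
force: [-1.1, -0.3, -0.4]
width: 0.0009
grip_force: 0.0
```

Emit:
arm_command(deltas=[[0.0077, 0.0035, 0, 0, 0, 0.157], [0.0077, 0.0035, 0, 0, 0, 0.157], [0.0077, 0.0035, 0, 0, 0, 0.157], [0.0077, 0.0035, 0, 0, 0, 0.157], [0.0077, 0.0035, 0, 0, 0, 0.157], [0.0077, 0.0035, 0, 0, 0, 0.157], [0.0078, 0.0034, 0, 0, 0, 0.155], [0, 0, 0, 0, 0, 0]])

```text
t: 19.5
tcp_pos: [0.6473, -0.0448, 0.1867]
tcp_rot: [0.504, 0.864, 0.0, -0.0]
force: [-0.9, 0.6, -0.2]
width: 0.0005
grip_force: 0.0
```

Run:
```python
from h import *
s=sensors.state(); x,y=s['tcp_rot'][:2]; print(s['tcp_pos'],np.degrees(np.arctan2(y*y-x*x,2*x*y)),s['force'])
shot('side','s5'); shot('wrist','w5')
a=load('s5')['p'][:,:,::-1][60:320,240:440]; b=load('w5')['p'][:,:,::-1]
cv2.imwrite('pics/v5.png',np.hstack([cv2.resize(a,(230,300)),cv2.resize(b,(560,420))[:300]]))
cv2.imwrite('pics/v5.png',np.hstack([cv2.resize(a,(323,420)),cv2.resize(b,(470,420))]))
z=load('w5'); g=z['p'].astype(int).max(2); W=cloud('w5')
m=(g<60)&(abs(W[:,:,2]-.047)<.012)
n,l,st,c=cv2.connectedComponentsWithStats(m.astype(np.uint8))
for k in range(1,n):
  if st[k,4]>60:
    p=pt('w5',*c[k],.044); d=p[:2]-[.5877,-.0093]; print(c[k],st[k,4],p,np.hypot(*d),np.degrees(np.arctan2(d[1],d[0])))
```

```text
[ 0.64733577 -0.04478183  0.18669631] 29.49602300788832 [-0.86248006  0.57840344 -0.18208385]
[146.98882682 151.49162011] 537 [ 0.53423559 -0.04219162  0.044     ] 0.0627718227737798 -148.3999212498507
[589.08160984 251.3803801 ] 3578 [0.78713529 0.03287642 0.044     ] 0.20384622795208768 11.940928430910718
[259.54432348 250.37013997] 643 [ 0.61522408 -0.06320673  0.044     ] 0.06052694357502604 -62.951730402123395
[505.11287478 394.34920635] 567 [ 0.80398372 -0.07311906  0.044     ] 0.22550281639675115 -16.439802933422335
```

View pics/v5.png

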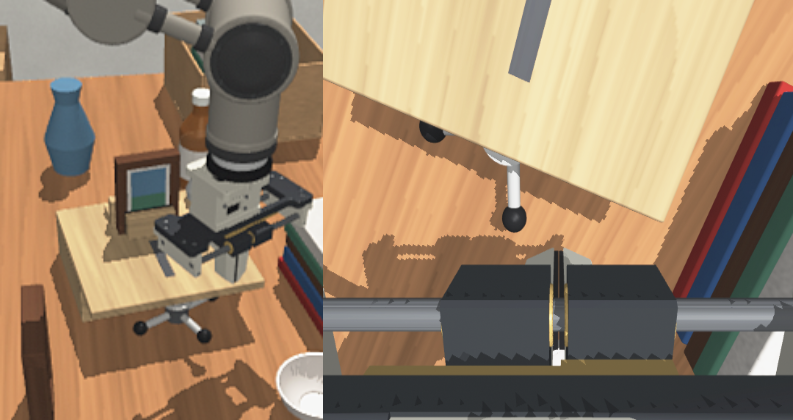

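The view shows ball B at (513,217) in the composite. That is world (0.615,-0.063), with the fingers behind it, and the picture stands at the rest.

Emit:
arm_command(deltas=[[0, 0, -0.02, 0, 0, 0], [0, 0, -0.025, 0, 0, 0], [0, 0, -0.025, 0, 0, 0], [0, 0, -0.012, 0, 0, 0], [0, 0, -0.007, 0, 0, 0], [0, 0, 0, 0, 0, 0], [-0.0044, -0.0026, 0, 0, 0, 0], [0, 0, 0, 0, 0, 0]])

```text
t: 20.6
tcp_pos: [0.6425, -0.0474, 0.099]
tcp_rot: [0.503, 0.864, 0.0, 0.0]
force: [-0.6, 0.2, -0.2]
width: 0.0
grip_force: 0.0
```

Emit:
arm_command(deltas=[[-0.0018, -0.001, 0, 0, 0, 0], [-0.0018, -0.001, 0, 0, 0, 0], [-0.0018, -0.001, 0, 0, 0, 0], [-0.0018, -0.001, 0, 0, 0, 0], [-0.0018, -0.001, 0, 0, 0, 0], [0, 0, 0, 0, 0, 0], [0, 0, 0, 0, 0, 0], [0, 0, 0, 0, 0, 0]])

```text
t: 21.6
tcp_pos: [0.6354, -0.0514, 0.099]
tcp_rot: [0.503, 0.864, 0.002, 0.002]
force: [7.4, 4.8, -1.0]
width: 0.0004
grip_force: 3.3
```

```bash
python3 -c "
from h import *
arc([.0458,-.0431],10,-.02)"
```

```text
[np.float64(-0.0009), np.float64(-0.0009)]
[np.float64(-0.0009), np.float64(-0.0009)]
[np.float64(-0.0009), np.float64(-0.0009)]
[np.float64(-0.0009), np.float64(-0.0009)]
[np.float64(-0.0009), np.float64(-0.0008)]
[np.float64(-0.001), np.float64(-0.0008)]
[np.float64(-0.001), np.float64(-0.0008)]
[np.float64(-0.001), np.float64(-0.0008)]
[np.float64(-0.001), np.float64(-0.0008)]
[np.float64(-0.001), np.float64(-0.0007)]
end rel [ 0.0363244  -0.05133992] [ 0.6240244  -0.06063992]
```

Emit:
arm_command(deltas=[[-0.0009, -0.0009, 0, 0, 0, -0.02], [-0.0009, -0.0009, 0, 0, 0, -0.02], [-0.0009, -0.0009, 0, 0, 0, -0.02], [-0.0009, -0.0008, 0, 0, 0, -0.02], [0, 0, 0, 0, 0, 0], [0, 0, 0, 0, 0, 0], [0, 0, 0, 0, 0, 0], [0, 0, 0, 0, 0, 0]])

```text
t: 22.6
tcp_pos: [0.6323, -0.0548, 0.0991]
tcp_rot: [0.537, 0.843, 0.002, 0.003]
force: [8.1, 5.4, -0.9]
width: 0.0004
grip_force: 3.9
```

Emit:
arm_command(deltas=[[-0.001, -0.0008, 0, 0, 0, -0.02], [-0.001, -0.0008, 0, 0, 0, -0.02], [-0.001, -0.0008, 0, 0, 0, -0.02], [-0.001, -0.0008, 0, 0, 0, -0.02], [0, 0, 0, 0, 0, 0], [0, 0, 0, 0, 0, 0], [0, 0, 0, 0, 0, 0], [0, 0, 0, 0, 0, 0]])

```text
t: 23.6
tcp_pos: [0.6292, -0.058, 0.0996]
tcp_rot: [0.571, 0.821, 0.003, 0.004]
force: [11.1, 4.9, -1.6]
width: 0.0001
grip_force: 4.8
```

Emit:
arm_command(deltas=[[-0.001, -0.0007, 0, 0, 0, -0.02], [-0.0011, -0.0007, 0, 0, 0, -0.02], [0, 0, 0, 0, 0, 0], [0, 0, 0, 0, 0, 0], [0, 0, 0, 0, 0, 0], [0, 0, 0, 0, 0, 0], [0, 0, 0, 0, 0, 0], [0, 0, 0, 0, 0, 0]])

```text
t: 24.6
tcp_pos: [0.6276, -0.0595, 0.0999]
tcp_rot: [0.587, 0.81, 0.003, 0.004]
force: [12.7, 4.3, -1.2]
width: 0.0004
grip_force: 5.2
```

The tangential force is 13.4 N, inside the wanted 12–15 N. I'll back off and rise.

Emit:
arm_command(deltas=[[0.004, 0.001, 0, 0, 0, 0], [0.008, 0.002, 0, 0, 0, 0], [0.008, 0.002, 0, 0, 0, 0], [0, 0, 0.02, 0, 0, 0], [0, 0, 0.04, 0, 0, 0], [0, -0.02, 0.05, 0, 0, 0], [0, -0.03, 0.04, 0, 0, 0], [0, 0, 0, 0, 0, 0]])

```text
t: 25.6
tcp_pos: [0.6452, -0.1077, 0.252]
tcp_rot: [0.588, 0.809, 0.001, 0.004]
force: [0.5, -0.8, -0.8]
width: 0.0005
grip_force: 0.0
```

Run:
```python
from h import *
s=sensors.state(); print(s['t'],s['tcp_pos'],s['force'])
shot('side','s6'); shot('top','t6')
a=load('s6')['p'][:,:,::-1][90:320,230:440]; b=load('t6')['p'][:,:,::-1][150:320,180:380]
cv2.imwrite('pics/v6.png',np.hstack([cv2.resize(a,(400,438)),cv2.resize(b,(400,438))]))
q=np.concatenate([cloud('s6').reshape(-1,3),cloud('t6').reshape(-1,3)]);th=np.radians(9.4)
d=q-[.57,.0973,0]; X=d[:,0]*np.cos(th)+d[:,1]*np.sin(th);Y=-d[:,0]*np.sin(th)+d[:,1]*np.cos(th);Z=q[:,2]
m=(abs(Z-.198)<.006)&(abs(X)<.07)&(Y>.0)&(Y<.08); print('pic top',m.sum(),np.percentile(X[m],[1,99]),np.percentile(Y[m],[1,99]),np.median(Z[m]))
```

```text
25.6 [ 0.64515038 -0.10766162  0.25203914] [ 0.52033874 -0.76252104 -0.77748831]
pic top 657 [-0.04392044  0.04427697] [0.03095358 0.05282257] 0.1969451489299932
```

View pics/v6.png

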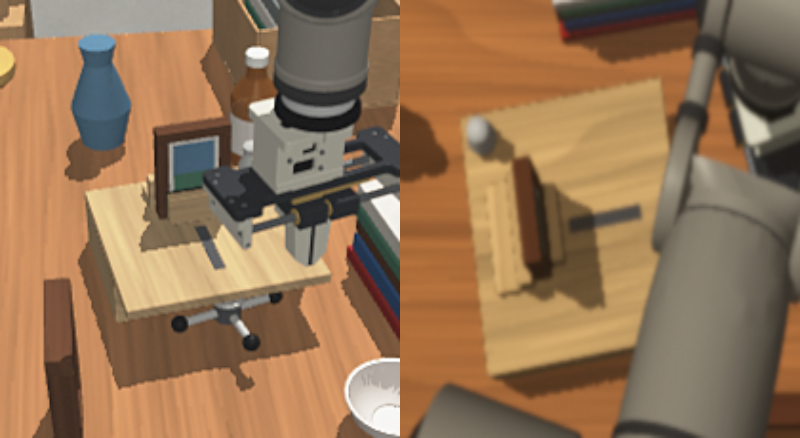

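The view shows the picture upright and centred (x within 1 mm), clamped between the jaw and the rest, with the robot clear of everything.

```bash
python3 -c "
from rig import workorder; print(workorder.hand_in())"
```

```text
the job is handed in; nothing more can be done
None
```

The picture stands upright and centred in the stand, the knob is tightened to about 13.4 N, the arm is clear of everything, and the job is handed in at about 26 s.

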